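Third hand at the stall: press a riser rail against the sprung stop

ROBOT

A 7-joint arm with a two-finger parallel gripper is mounted at the origin on the work surface. World frame = base frame: x ahead of the robot, y to its left, z up, the work surface at z = 0. Lengths are in m, angles in rad, forces in N, time in s.
With the tool pointing down it reaches from about 0.4 to 0.875 m from the base axis. Payload 6.5 kg.
Tool frame: the origin (TCP) lies midway between the tips of the shut fingers; the grasp point (between the pads) lies 19 mm behind it; z points along the fingers, y is the direction in which the jaws open and shut (so a half turn about z gives the same grasp; the last joint's range is limited). The gripper opens to 85 mm and grips with 20 to 120 N. Pads are 22 mm wide; open, the fingers measure 114 mm over their backs; the gripper's body (76 mm by 85 mm) begins 54 mm behind the grasp point. The pads swing forward as they close: fully open they stand 13 mm farther back than shut.
Start: joints at [-1.291, 0.536, -0.004, 1.538, 0.003, 1.067, -0.071], TCP at [0.22, 0.612, 0.231] pointing down, gripper open.
Joint ranges: [-2.7, 2.7], [-0.37, 2.16], [-1.27, 1.26], [0.24, 2.4], [-1.31, 4.45], [0.19, 1.91], [-2.76, 2.76]. Speed limits (rad/s): [2.39, 2.39, 3.14, 3.14, 3.14, 3.14, 3.14].

INTERFACE

Orientations are given as a unit quaternion [x, y, z, w].
In Python, from rig import bot, grab_frame, workorder gives the robot as it stands.
- The arm moves only by the shell command python3 -m crank 'ROWS' [FORCE]. ROWS is JSON, a list of rows, each a list of 7 numbers: the shift along the world's x, y, z in cm, then the turn, a rotation vector about the world's x, y, z in degrees, then the closure, from -1 (fully open) to 1 (shut). A call has 1 to 12 rows; each row is the pose to reach, as a shift and turn from the pose commanded when the call began; what a row does not reach only later rows make up. A row lasts 1/12 s, in which the tool goes at most 41.7 mm and 7.16 degrees, less where a joint would pass 70% of its speed; a pose out of reach is approached as far as the arm can. A call with a gripper value outside its range is refused whole. The fingers move at their own pace and stop on an object; FORCE is the grip in N (left out, the last holds). Time passes only in rows, so rows that repeat a pose let the fingers close. It gives the time, the measured TCP pose, the force and the opening at its end, in the units of the state.
- bot.get_obs(): the state, without advancing time (a new reading comes with each control period).
- grab_frame(name): name is "scene" or "top"; returns a dict with "pixels" (480x640x3 uint8, blue, green, red), "z_map" (480x640 float32, m along the optical axis (not along the pixel's ray), 0 where there is no reading), "K" (3x3 intrinsics, pixels), "dist" ([k1, k2, p1, p2, k3] as OpenCV has them; the pictures are not rectified), "camera_from_world" (4x4, takes a point from world to camera coordinates). Camera axes: x right, y down, z forward; pixel columns grow to the right and rows downward; lengths in m; the calibration is good to about 2 mm. A picture is of the moment at which its call begins.
- workorder.sign_off(): hands the job in, once; it reports no verdict.
The state is a dict: "time_s": time; "joints": joint angles; "joint_velocities": joint speeds; "effort": joint torques, N m; "position": TCP position; "ee_rot": TCP orientation; "contact_force": force on the tool from outside, world axes, zero at the start; "torque": the same for the moment, N m; "gripper_width": finger opening in m.
Only numpy, scipy, OpenCV 4.12 (cv2) and the standard library are available. Lean on these libraries where they do the work, as an engineer would, in place of code of your own. Each camera call takes 0.05 s, during which the arm holds its last target. There are 200 camera calls.

TASK

Lift the jar candle off the assembly jig and stand it upright in the middle of the cork mat. Then lay the long pine rail flat on the jig's bed, along its centre line, and press the rail's end squarely against the sprung stop until the gap behind the stop is closed to about half (about 10 N), never all the way. Finish while still holding the rail pressed like that, so that I can drive the screw into its end, and leave everything else where it stands.

Things in the scene. Friction and masses are not known exactly. Their poses are not given: they have to be found in the camera images.
- bed_mid (a point): the assembly jig, screwed to the table: a flat plywood bed 260 mm long (along x of this frame), 100 mm wide, 20 mm thick, with a thin black centre line along it, and at its +x end a sprung stop and a fixed plywood backplate. The point lies on the bed's upper face, on the centre line; the bed reaches from x = -120 to +140 mm. +x points along the centre line to the stop (the pressing direction), z up
- stop_face (a point): centre of the sprung stop's pressing face, 22.5 mm above the bed, on the centre line; it moves with the stop. The stop is an upright pine block 20 mm thick along x, 70 mm wide, 50 mm high; its face is at x = 85 mm of bed_mid while free, looking to -x. Behind it is a 20 mm open gap with two small springs, then the backplate (18 mm thick, 55 mm high, 100 mm wide)
- stop (a joint): how far the stop has been pushed back along +x, in m: 0 free, 0.02 with the gap quite closed (end of travel). It springs back when let go; it resists with 1 N per mm, so 0.010 is half way and 10 N
- rail_center (a point): centre (half-way up) of the long pine rail, a plain bar 150 mm long (along x of this frame), 32 mm wide (y), 45 mm high (z), about 0.12 kg; it starts lying on the table to one side of the jig. Both ends are alike; it may go either way round
- candle_center (a point): centre (half-way up) of the jar candle that stands on the jig's bed in front of the stop: a round grey jar with a white lid, 56 mm across, 70 mm high, about 0.22 kg; z is its upright axis
- mat_top (a point): centre of the upper face of the square cork mat, 120 x 120 x 4 mm, fixed flat on the table on the other side of the jig from the rail
- short_rail: bystander: a pine offcut like the rail but only 85 x 32 x 45 mm; origin under its centre
- candle_b: bystander: another jar candle exactly like the one on the jig (56 mm across, 70 mm high), standing on the table; origin under its centre
- candle_c: bystander: a wider, lower jar candle, 72 mm across, 50 mm high; origin under its centre
- gift_box: bystander: a closed brown card box 80 x 80 x 70 mm; origin under its centre
- screwdriver: bystander: a screwdriver lying on the table, about 200 mm long; origin at its underside
- bottle_a: bystander: a small amber bottle 40 mm across, 100 mm high; origin under its centre
- bottle_b: bystander: a small clear bottle 40 mm across, 100 mm high; origin under its centre
Things that resemble listed ones, but are neither listed nor needed, are in the scene too. What is shaped like the part that bears rail_center but turquoise is not meant. Of the things that look like the part that bears mat_top, the larger one is meant.

How it is judged:
On the way:
1. the jar candle stands upright on the cork mat, let go (horizontal distance between candle_center and mat_top below 0.034 m and z of candle_center in the frame of mat_top below 0.041 m and angle between candle_center's own z axis and vertical below 0.15 rad and linear speed of candle below 0.02 m/s and contact force between candle and the arm below 0.1 N), for 0.2 s.
At the end, for the whole second after the job is handed in: Still held: rail flat on the bed (6 mm, 0.1 rad), within 8 mm and 0.1 rad of the centre line, its end pressing the stop back 6 to 14 mm (5 to 18 N), the robot not touching the stop; candle upright on the mat, within 34 mm of its centre, let go (all of step 1 and value of joint stop between 0.006 and 0.014 m and contact force between rail and stop between 5 and 18 N and contact force between the arm and stop below 0.5 N and z of rail_center in the frame of bed_mid between 0.017 and 0.0285 m and y of rail_center in the frame of bed_mid between -0.008 and 0.008 m and angle between the x axis of rail_center and the x axis of bed_mid, either way round below 0.1 rad and angle between the z axis of rail_center and the z axis of bed_mid, either way round below 0.1 rad and linear speed of rail below 0.02 m/s); the arm keeps its last pose, push and grip.
It fails at once if the sprung stop is driven to the end of its travel (value of joint stop above 0.0192 m).
It fails at once if the jar candle is tipped over (angle between candle_center's own z axis and vertical above 0.6 rad).
It fails at once if a bystander is disturbed (moved more than 30 mm) (distance of any of short_rail, candle_b, candle_c, gift_box, screwdriver, bottle_a, bottle_b from where it was at the start of the episode above 0.03 m).
It also fails if it takes over 59 s, if anything falls off the work surface, if the arm or the gripper's body presses on something with over 40 N, if the wrist force passes 120 N, or if a joint passes its speed limit or range.

## Working session

There is one attempt and no reset: what is moved stays moved. The work goes in short steps, Python scripts to look and compute and a shell command to move; the robot and the scene stay as the last step left them, time stands still between calls to the robot, and variables do not carry over. Pictures are saved under pics/ and viewed, about 8 in all and at most 12, crops included, and the job is handed in when it is done.

```bash
ls; mkdir -p pics; python3 - <<'E'
from rig import bot, grab_frame
import cv2,numpy as np
o=bot.get_obs();print(o)
for n in("scene","top"):
    f=grab_frame(n);cv2.imwrite(f"pics/{n}0.png",f["pixels"]);np.savez(f"pics/{n}0.npz",**f)
    print(n,f["K"],f["dist"],f["camera_from_world"])
E
```

```text
pics
{'time_s': 0.0, 'joints': array([-1.29115552,  0.53719731, -0.00442866,  1.53888947,  0.00259557,
        1.06730459, -0.07119397]), 'joint_velocities': array([-0.00058896,  0.00130821, -0.00095355,  0.00046486, -0.0006208 ,
       -0.0018699 ,  0.0002564 ]), 'effort': array([ 3.44693080e-04, -5.83407390e+01,  1.04876686e+00, -2.59096295e+01,
        1.23114730e-02,  9.54575837e-03, -2.17126882e-05]), 'position': array([0.22014551, 0.61089655, 0.23038664]), 'ee_rot': array([ 1.72026713e-01,  9.85091877e-01, -8.92110380e-04, -8.85485738e-05]), 'contact_force': array([-0.58494009,  0.73989646, -0.6017281 ]), 'torque': array([ 0.01774251, -0.01841304, -0.00658352]), 'gripper_width': 0.08570235998051177}
scene [[437.23478765   0.         319.63457332]
 [  0.         437.23478765 240.08039881]
 [  0.           0.           1.        ]] [-0.02330699  0.          0.          0.          0.        ] [[-0.21627187  0.97632909  0.00282713  0.09366793]
 [ 0.74377143  0.16663124 -0.64733152 -0.33638811]
 [-0.63247968 -0.13789686 -0.76220333  1.54285207]
 [ 0.          0.          0.          1.        ]]
top [[560.01636758   0.         320.17308974]
 [  0.         560.01636758 229.66536474]
 [  0.           0.           1.        ]] [-0.02212905  0.          0.          0.          0.        ] [[ 0.00314076 -0.99999194 -0.00250099  0.00165157]
 [-0.9851279  -0.0026644  -0.171802    0.54725408]
 [ 0.17179396  0.00300339 -0.98512832  1.49519468]
 [ 0.          0.          0.          1.        ]]
```

View pics/top0.png

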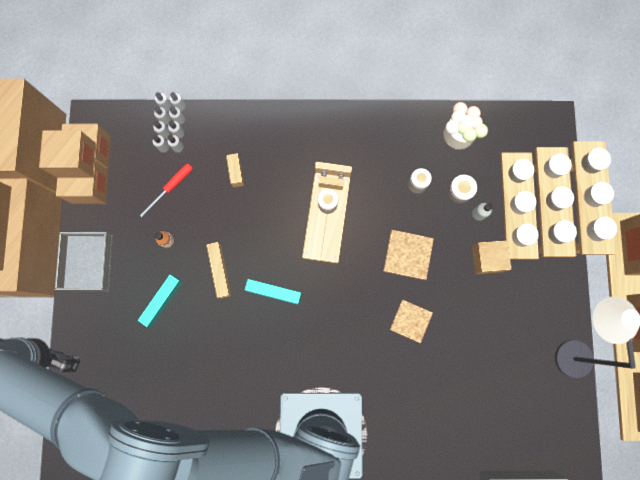

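View pics/scene0.png

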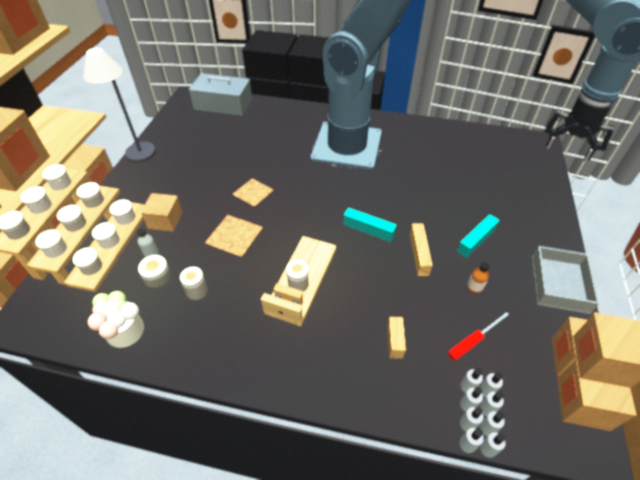

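The top picture shows the rail at about (218,270), the jig around (327,212) with the candle at (328,200), and the large mat at (409,255). The turquoise bars and the small mat at (411,321) are decoys. The scene view agrees. Next I'll measure with the depth map.

```bash
cat > h.py <<'E'
import cv2,numpy as np
def cloud(f):
    K,d,T=f["K"],f["dist"],f["camera_from_world"]
    v,u=np.mgrid[0:480,0:640]
    n=cv2.undistortPoints(np.stack([u,v],-1).reshape(-1,1,2).astype(float),K,d).reshape(480,640,2)
    z=f["z_map"]; P=np.stack([n[...,0]*z,n[...,1]*z,z],-1)
    return (P-T[:3,3])@T[:3,:3]
def onplane(f,uv,h):
    K,d,T=f["K"],f["dist"],f["camera_from_world"]
    n=cv2.undistortPoints(np.array(uv,float).reshape(-1,1,2),K,d).reshape(-1,2)
    r=np.c_[n,np.ones(len(n))]@T[:3,:3]; c=-T[:3,:3].T@T[:3,3]
    return c+r*((h-c[2])/r[:,2])[:,None]
def rect(W,box,z0,z1):
    u0,v0,u1,v1=box; p=W[v0:v1,u0:u1].reshape(-1,3); p=p[(p[:,2]>z0)&(p[:,2]<z1)]
    r=cv2.minAreaRect((p[:,:2]*1000).astype(np.float32)); return len(p),np.round(r[0],1),np.round(r[1],1),round(r[2],1),'medz',np.median(p[:,2]).round(4),'mean',p.mean(0).round(4)
E
python3 - <<'E'
import cv2,numpy as np
from h import *
f=dict(np.load("pics/top0.npz")); W=cloud(f)
print('rail',rect(W,(200,235,236,305),.038,.055))
print('bed',rect(W,(295,155,360,270),.012,.026))
print('cand',rect(W,(314,184,344,218),.08,.1))
print('jig top stop',rect(W,(305,155,360,195),.06,.08))
hsv=cv2.cvtColor(f["pixels"],cv2.COLOR_BGR2HSV)
m=np.zeros((480,640),np.uint8); s=np.s_[225:285,375:440]; m[s]=((hsv[s][...,2]>80)&(hsv[s][...,1]>60))*255
c=max(cv2.findContours(m,0,1)[0],key=cv2.contourArea)
p=onplane(f,c.reshape(-1,2),.004)
print('mat',cv2.minAreaRect((p[:,:2]*1000).astype(np.float32)))
a=cv2.resize(f["pixels"][150:310,195:345],None,fx=5,fy=5,interpolation=cv2.INTER_CUBIC)[:600]
a=cv2.resize(f["pixels"][155:275,285:445],None,fx=5,fy=5,interpolation=cv2.INTER_CUBIC)
cv2.imwrite("pics/c1.png",a)
E
```

```text
rail (647, array([437.6, 283.2]), array([150. ,  33.1]), 13.1, 'medz', np.float64(0.0459), 'mean', array([0.4373, 0.2829, 0.0459]))
bed (2186, array([600.6,  11. ]), array([157.2, 261.2]), 80.8, 'medz', np.float64(0.0207), 'mean', array([ 0.5672, -0.0115,  0.0205]))
cand (309, array([624.8, -17.4]), array([52.7, 52.9]), 49.3, 'medz', np.float64(0.0908), 'mean', array([ 0.6244, -0.0173,  0.0908]))
jig top stop (451, array([698.5, -30.6]), array([98.8, 60.2]), 83.3, 'medz', np.float64(0.073), 'mean', array([ 0.7005, -0.0306,  0.0726]))
mat ((485.2519836425781, -244.6304168701172), (123.973388671875, 123.68323516845703), 78.44005584716797)
```

View pics/c1.png

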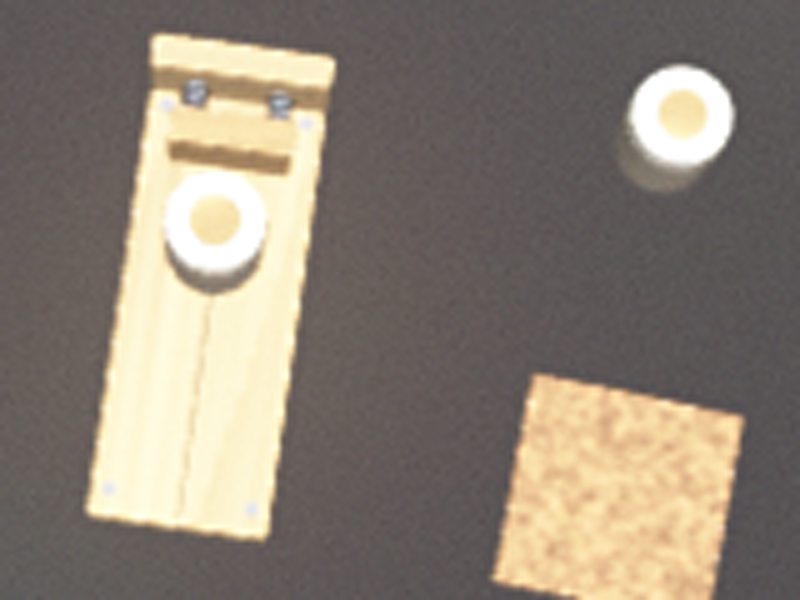

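The crop shows the centre line from (321,258) to (327,215), the near bed corners at (302.4,258) and (338.6,263.2), and the stop's front upper edge from about (319,184) to (343,187). The backplate's far corners are at (315.4,162) and (352,166.6).

```bash
python3 - <<'E'
from h import *
f=dict(np.load("pics/top0.npz"))
n=onplane(f,[(302.4,258),(338.6,263.2),(321,258.5),(327,215)],.02)[:,:2]
b=onplane(f,[(315.4,162),(352,166.6)],.075)[:,:2]
s=onplane(f,[(319,184),(343,187)],.07)[:,:2]
print(n.round(4),b.round(4),s.round(4))
N=(n[0]+n[1])/2;B=b.mean(0);d=(B-N);L=np.linalg.norm(d);d/=L
yaw=np.degrees(np.arctan2(d[1],d[0]))
mid=N+.12*d
print('mid',mid,'L',L,'yaw',yaw,'lineyaw',np.degrees(np.arctan2(*(n[3]-n[2])[::-1])))
e=np.array([-d[1],d[0]])
q=lambda p:np.round([(p-mid)@d,(p-mid)@e],4)
print('stop',q(s.mean(0)),'line',q(n[2]),q(n[3]),'candle',q(np.array([.6248,-.0174])))
W=cloud(f); p=W[155:270,295:360].reshape(-1,3);p=p[(p[:,2]>.012)&(p[:,2]<.026)]
xy=(p[:,:2]-mid)@np.c_[d,e]; print('bed ext',np.percentile(xy,[.5,99.5],axis=0))
g=xy[(xy[:,0]<.02)]; print(np.percentile(g,[1,99],axis=0))
p=W[155:200,305:360].reshape(-1,3);p=p[(p[:,2]>.066)&(p[:,2]<.073)];xy=(p[:,:2]-mid)@np.c_[d,e];xy=xy[xy[:,0]<.11];print('stop top',len(xy),np.percentile(xy,[2,98],axis=0))
E
```

```text
[[ 0.4719  0.0525]
 [ 0.4577 -0.0481]
 [ 0.4707  0.0008]
 [ 0.594  -0.0158]] [[ 0.7322  0.017 ]
 [ 0.7193 -0.0841]] [[ 0.6709  0.0068]
 [ 0.6626 -0.0592]]
mid [ 0.5836961  -0.01409806] L 0.26338709615688005 yaw -7.80452595344063 lineyaw -7.640988227807222
stop [ 0.0839 -0.0007] line [-0.114  -0.0006] [ 0.0104 -0.0003] candle [0.0412 0.0023]
bed ext [[-0.11706788 -0.04886803]
 [ 0.12842575  0.05040167]]
[[-0.11685131 -0.04803538]
 [ 0.01812388  0.04994219]]
stop top 124 [[ 0.08699942 -0.03269485]
 [ 0.10784663  0.0331743 ]]
```

Measurements are consistent: bed_mid is about (0.584, -0.014) with yaw -7.8°, the stop face is at 84 mm, and the rail's 150x33 mm and z of 0.046 match. I'll move above the candle with the jaws across the jig (turn +12°).

```bash
python3 -m crank '[[40.5,-62.8,0,0,0,12,-1],[40.5,-62.8,0,0,0,12,-1],[40.5,-62.8,0,0,0,12,-1],[40.5,-62.8,0,0,0,12,-1],[40.5,-62.8,0,0,0,12,-1],[40.5,-62.8,0,0,0,12,-1],[40.5,-62.8,0,0,0,12,-1],[40.5,-62.8,0,0,0,12,-1],[40.5,-62.8,0,0,0,12,-1],[40.5,-62.8,0,0,0,12,-1],[40.5,-62.8,0,0,0,12,-1],[40.5,-62.8,0,0,0,12,-1]]' 40
```

```text
time_s: 1.1
position: [0.4918, 0.1893, 0.2312]
ee_rot: [0.068, 0.998, -0.0, -0.0]
contact_force: [0.9, 0.8, -0.2]
gripper_width: 0.0853
```

```bash
python3 -m crank '[[13.4,-20.8,-6,0,0,0,-1],[13.4,-20.8,-6,0,0,0,-1],[13.4,-20.8,-6,0,0,0,-1],[13.4,-20.8,-6,0,0,0,-1],[13.4,-20.8,-6,0,0,0,-1],[13.4,-20.8,-6,0,0,0,-1],[13.4,-20.8,-6,0,0,0,-1],[13.4,-20.8,-6,0,0,0,-1],[13.4,-20.8,-6,0,0,0,-1]]'
python3 - <<'E'
from rig import *
from h import *
from scipy.spatial.transform import Rotation as R
o=bot.get_obs();print(o["position"],R.from_quat(o["ee_rot"]).as_matrix().round(3))
f=grab_frame("scene");cv2.imwrite("pics/c2.png",cv2.resize(f["pixels"][170:330,200:400],None,fx=4,fy=4,interpolation=cv2.INTER_CUBIC)[:600])
W=cloud(f);p=W[240:330,250:350].reshape(-1,3);p=p[(p[:,2]>.084)&(p[:,2]<.097)&(abs(p[:,0]-.625)<.04)&(abs(p[:,1]+.017)<.04)];print(len(p),p.mean(0),p.min(0),p.max(0))
E
```

```text
time_s: 1.85
position: [0.6247, -0.0162, 0.1707]
ee_rot: [0.068, 0.998, 0.0, -0.001]
contact_force: [-0.1, 0.2, -0.5]
gripper_width: 0.0853
[ 0.62470242 -0.01623063  0.17068985] [[-0.991  0.136 -0.001]
 [ 0.136  0.991  0.001]
 [ 0.002  0.    -1.   ]]
307 [ 0.62971544 -0.0145979   0.08857719] [ 0.60096303 -0.04063175  0.08408203] [0.65398982 0.01120992 0.09308955]
```

View pics/c2.png

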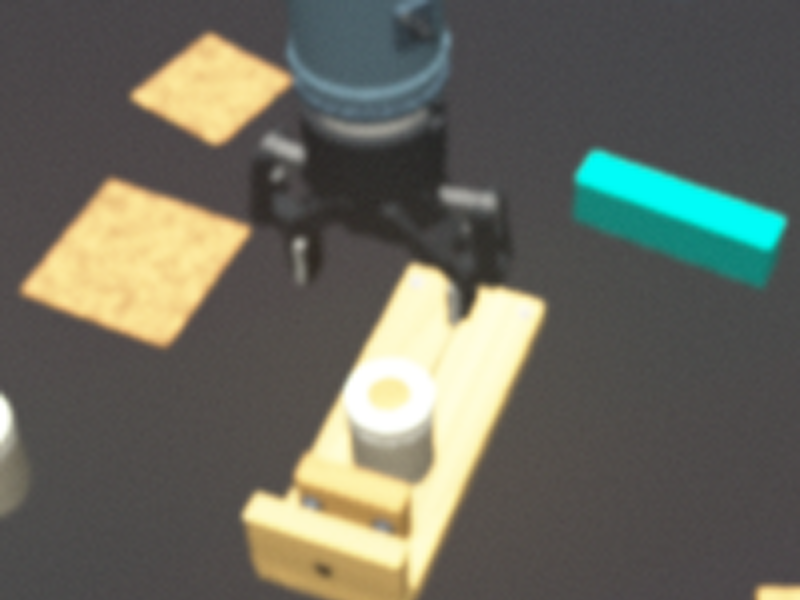

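The gripper is centred above the candle with the jaws across the jig, and the lid at about (387,395) in the crop is clear of the fingers. Descending.

```bash
python3 -m crank '[[0,0,-4,0,0,0,-1],[0,0,-8,0,0,0,-1],[0,0,-11,0,0,0,-1],[0,0,-13.2,0,0,0,-1],[0,0,-13.2,0,0,0,-1]]'
python3 -m crank '[[0,0,0,0,0,0,1],[0,0,0,0,0,0,1],[0,0,0,0,0,0,1],[0,0,0,0,0,0,1],[0,0,0,0,0,0,1],[0,0,0,0,0,0,1],[0,0,0,0,0,0,1],[0,0,0,0,0,0,1]]' 40
```

```text
time_s: 2.32
position: [0.6211, -0.0138, 0.0351]
ee_rot: [0.066, 0.998, 0.0, -0.004]
contact_force: [-1.1, 0.6, -0.3]
gripper_width: 0.0849
time_s: 2.98
position: [0.6272, -0.016, 0.0419]
ee_rot: [0.068, 0.998, 0.001, 0.002]
contact_force: [-0.5, 1.4, 8.4]
gripper_width: 0.055
```

```bash
python3 -m crank '[[0,0,2,0,0,0,1],[0,0,5,0,0,0,1],[0,0,8,0,0,0,1],[0,0,10,0,0,0,1],[0,0,10,0,0,0,1],[-2,-3.2,10,0,0,0,1],[-4,-6.5,10,0,0,0,1],[-6,-9.7,10,0,0,0,1],[-8,-13,10,0,0,0,1],[-10,-16.2,10,0,0,0,1],[-12,-19.5,10,0,0,0,1],[-13,-21,10,0,0,0,1]]'
python3 -m crank '[[-1,-1.7,0,0,0,0,1],[-1,-1.7,0,0,0,0,1],[-1,-1.7,0,0,0,0,1],[-1,-1.7,0,0,0,0,1]]'
python3 - <<'E'
from rig import *
from h import *
f=grab_frame("scene");cv2.imwrite("pics/c3.png",cv2.resize(f["pixels"][150:310,150:350],None,fx=4,fy=4,interpolation=cv2.INTER_CUBIC)[:600])
E
```

```text
time_s: 3.98
position: [0.4914, -0.2319, 0.1393]
ee_rot: [0.071, 0.997, -0.001, -0.001]
contact_force: [-0.1, -0.7, -2.0]
gripper_width: 0.0548
time_s: 4.32
position: [0.4857, -0.2427, 0.1392]
ee_rot: [0.068, 0.998, 0.0, 0.0]
contact_force: [0.5, 0.1, -1.3]
gripper_width: 0.055
```

View pics/c3.png

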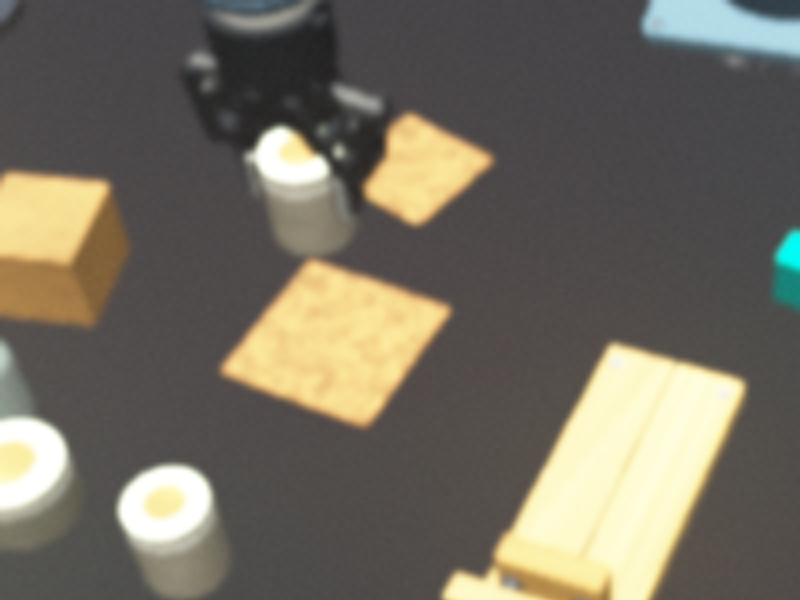

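The candle is held upright, with its base at about (312,245) in the crop, above the mat. Lowering gently.

```bash
python3 -m crank '[[0,0,-4,0,0,0,1],[0,0,-8,0,0,0,1],[0,0,-10,0,0,0,1],[0,0,-10.7,0,0,0,1],[0,0,-11.2,0,0,0,1],[0,0,-11.5,0,0,0,1],[0,0,-11.5,0,0,0,1],[0,0,-11.5,0,0,0,1]]'
```

```text
time_s: 5.03
position: [0.4871, -0.2439, 0.026]
ee_rot: [0.068, 0.998, -0.0, 0.002]
contact_force: [0.5, -0.6, -1.7]
gripper_width: 0.0551
```

```bash
python3 -m crank '[[0,0,-0.1,0,0,0,1],[0,0,-0.2,0,0,0,1],[0,0,-0.2,0,0,0,1]]'; python3 -m crank '[[0,0,-0.15,0,0,0,1],[0,0,-0.15,0,0,0,1]]'
```

```text
time_s: 5.28
position: [0.4872, -0.244, 0.0257]
ee_rot: [0.068, 0.998, -0.0, 0.002]
contact_force: [-7.5, 4.2, 26.0]
gripper_width: 0.0549
time_s: 5.45
position: [0.4872, -0.244, 0.0256]
ee_rot: [0.068, 0.998, 0.0, 0.002]
contact_force: [-11.0, 6.7, 44.5]
gripper_width: 0.055
```

It's in contact. I'll back off the preload, open, rise and check.

```bash
python3 -m crank '[[0,0,0.15,0,0,0,1],[0,0,0.28,0,0,0,1],[0,0,0.28,0,0,0,1],[0,0,0.28,0,0,0,-1],[0,0,0.28,0,0,0,-1],[0,0,0.28,0,0,0,-1],[0,0,0.28,0,0,0,-1],[0,0,0.28,0,0,0,-1],[0,0,0.28,0,0,0,-1],[0,0,0.28,0,0,0,-1]]'; python3 -m crank '[[0,0,2,0,0,0,-1],[0,0,5,0,0,0,-1],[0,0,9,0,0,0,-1],[0,0,13,0,0,0,-1],[0,0,16,0,0,0,-1],[0,0,16,0,0,0,-1]]'
```

```text
time_s: 6.28
position: [0.4852, -0.2437, 0.0235]
ee_rot: [0.068, 0.998, 0.0, -0.0]
contact_force: [0.5, 0.7, -0.0]
gripper_width: 0.0852
time_s: 6.78
position: [0.4889, -0.2456, 0.1899]
ee_rot: [0.068, 0.998, -0.002, 0.005]
contact_force: [1.3, -0.7, -0.4]
gripper_width: 0.0853
```

```bash
python3 -m crank '[[0,4,0,0,0,5,-1],[0,8,0,0,0,10,-1],[0,12,0,0,0,15,-1],[0,16,0,0,0,20.9,-1],[0,20,0,0,0,20.9,-1],[0,24,0,0,0,20.9,-1],[0,28,0,0,0,20.9,-1],[-1,32,0,0,0,20.9,-1],[-2,36,0,0,0,20.9,-1],[-3,40,0,0,0,20.9,-1],[-4,44,0,0,0,20.9,-1],[-4.7,48,0,0,0,20.9,-1]]'; python3 -m crank '[[0,3,-2,0,0,0,-1],[0,4.8,-5,0,0,0,-1],[0,4.8,-8,0,0,0,-1],[0,4.8,-8,0,0,0,-1],[0,4.8,-8,0,0,0,-1]]'
python3 - <<'E'
from rig import *
from h import *
from scipy.spatial.transform import Rotation as R
o=bot.get_obs();print(o["position"],R.from_quat(o["ee_rot"]).as_matrix()[:,1].round(3))
f=grab_frame("top");W=cloud(f)
print('cand',rect(W,(380,225,440,285),.066,.085))
print('rail ',rect(W,(200,235,236,305),.038,.052))
g=grab_frame("scene")
a=cv2.resize(f["pixels"][215:315,180:280],None,fx=4,fy=4,interpolation=cv2.INTER_CUBIC)
b=cv2.resize(g["pixels"][200:300,360:460],None,fx=4,fy=4,interpolation=cv2.INTER_CUBIC)
cv2.imwrite("pics/c4.png",np.hstack([a,b]))
E
```

```text
time_s: 7.78
position: [0.4368, 0.2379, 0.1833]
ee_rot: [-0.114, 0.993, -0.0, -0.0]
contact_force: [0.4, 0.3, 0.1]
gripper_width: 0.0853
time_s: 8.2
position: [0.4371, 0.283, 0.1025]
ee_rot: [-0.114, 0.993, -0.001, -0.002]
contact_force: [-0.0, -0.5, 1.2]
gripper_width: 0.0853
[0.43709083 0.28297508 0.10246084] [-0.226  0.974 -0.002]
cand (319, array([ 485.1, -243.9]), array([52. , 52.7]), 13.5, 'medz', np.float64(0.075), 'mean', array([ 0.4851, -0.2438,  0.0748]))
rail  (106, array([463. , 275.8]), array([107.6,  24.8]), 24.2, 'medz', np.float64(0.0448), 'mean', array([0.4807, 0.2847, 0.0453]))
```

View pics/c4.png

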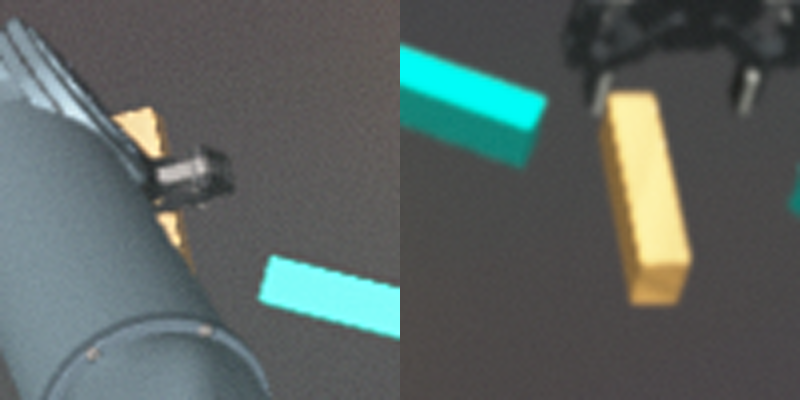

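The candle stands at (0.485, -0.244), which is the mat centre, with its top at 0.075. The fingers straddle the rail: right half of the picture, rail at about (640,190), fingers at (600,90) and (747,90). Descend and grip.

```bash
python3 -m crank '[[0,0,-4,0,0,0,-1],[0,0,-7,0,0,0,-1],[0,0,-9.1,0,0,0,-1],[0,0,-9.1,0,0,0,-1]]'
python3 -m crank '[[0,0,0,0,0,0,1],[0,0,0,0,0,0,1],[0,0,0,0,0,0,1],[0,0,0,0,0,0,1],[0,0,0,0,0,0,1],[0,0,0,0,0,0,1],[0,0,0,0,0,0,1],[0,0,0,0,0,0,1],[0,0,0,0,0,0,1],[0,0,0,0,0,0,1]]' 70
```

```text
time_s: 8.63
position: [0.4375, 0.2826, 0.011]
ee_rot: [-0.113, 0.994, -0.001, -0.001]
contact_force: [-0.3, -0.8, 0.2]
gripper_width: 0.0852
time_s: 9.47
position: [0.4394, 0.2851, 0.0143]
ee_rot: [-0.114, 0.993, 0.001, 0.001]
contact_force: [-1.2, -0.5, 9.1]
gripper_width: 0.0313
```

```bash
python3 -m crank '[[0,0,3,0,0,0,1],[0,0,6,0,0,0,1],[0,0,10,0,0,0,1],[0,0,10,0,0,0,1],[1.5,-3.4,10,0,0,-5,1],[3,-6.8,10,0,0,-10,1],[4.5,-10.2,10,0,0,-15,1],[6,-13.6,10,0,0,-20.9,1],[7.5,-17,10,0,0,-20.9,1],[9,-20.4,10,0,0,-20.9,1],[10.5,-23.8,10,0,0,-20.9,1],[12,-27.2,10,0,0,-20.9,1]]'; python3 -m crank '[[1.1,-2.4,0,0,0,0,1],[1.1,-2.4,-2,0,0,0,1],[1.1,-2.4,-4,0,0,0,1],[1.1,-2.4,-4,0,0,0,1],[1.1,-2.4,-4,0,0,0,1]]'
python3 - <<'E'
from rig import *
from h import *
from scipy.spatial.transform import Rotation as R
o=bot.get_obs();print(o["position"],R.from_quat(o["ee_rot"]).as_matrix()[:,1].round(3))
f=grab_frame("top");g=grab_frame("scene")
np.savez("pics/top1.npz",**f);np.savez("pics/scene1.npz",**g)
a=cv2.resize(f["pixels"][155:275,285:365],None,fx=4,fy=4,interpolation=cv2.INTER_CUBIC)
b=cv2.resize(g["pixels"][220:340,240:350],None,fx=4,fy=4,interpolation=cv2.INTER_CUBIC)
cv2.imwrite("pics/c5.png",np.hstack([a,b]))
E
```

```text
time_s: 10.47
position: [0.5589, 0.0106, 0.1132]
ee_rot: [0.068, 0.998, 0.0, 0.0]
contact_force: [0.1, 0.9, -0.4]
gripper_width: 0.0309
time_s: 10.88
position: [0.5684, -0.0115, 0.0723]
ee_rot: [0.068, 0.998, 0.0, -0.001]
contact_force: [0.9, -0.2, -1.1]
gripper_width: 0.0306
[ 0.56841257 -0.01145355  0.07228446] [ 0.136  0.991 -0.   ]
```

View pics/c5.png

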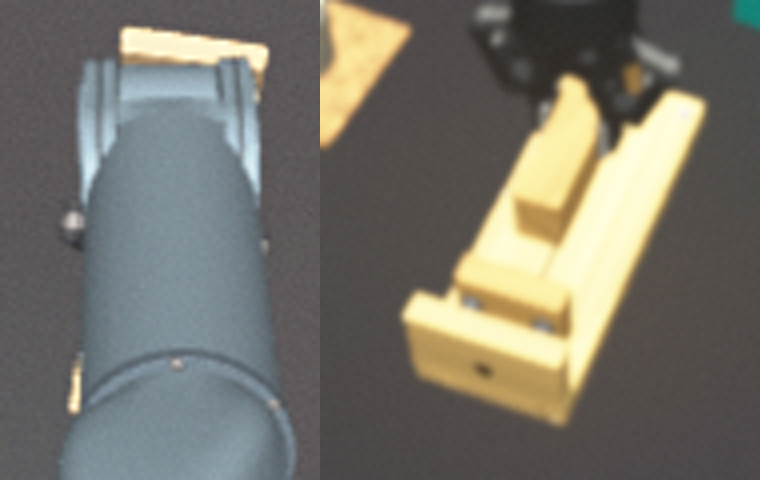

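The rail is held along the jig, with its front end at about (540,210) in the picture and clear of the stop at (515,285). I'll measure both in the same scene-camera cloud, since the top view is blocked by the arm.

```bash
cat >> h.py <<'E'
mid=np.array([.5840,-.0141]);t=np.radians(-7.75);d=np.array([np.cos(t),np.sin(t)]);e=np.array([-d[1],d[0]])
def loc(W,box,z0,z1,x0=-1,x1=1):
    u0,v0,u1,v1=box; p=W[v0:v1,u0:u1].reshape(-1,3); p=p[(p[:,2]>z0)&(p[:,2]<z1)]
    q=np.c_[(p[:,:2]-mid)@np.c_[d,e],p[:,2]]; q=q[(q[:,0]>x0)&(q[:,0]<x1)&(abs(q[:,1])<.07)]
    return q
def show(n,q): 
    print(n,len(q),'p2',np.percentile(q,2,axis=0).round(4),'p98',np.percentile(q,98,axis=0).round(4),'med',np.median(q,axis=0).round(4),'rect',np.round(cv2.minAreaRect((q[:,:2]*1000).astype(np.float32))[2],1))
E
python3 - <<'E'
from h import *
g=dict(np.load("pics/scene1.npz"));W=cloud(g);B=(240,220,350,340)
r=loc(W,B,.098,.110,0,.12)
show('railtop front',r)
for a in np.arange(0,.06,.012):
    q=r[(r[:,0]>a)&(r[:,0]<a+.012)]
    if len(q)>8: print(a.round(3),len(q),q[:,1].min().round(4),q[:,1].max().round(4),np.median(q[:,2]).round(4))
show('stop top',loc(W,B,.065,.0725,.08,.112))
show('stopface',loc(W,B,.03,.062,.075,.1))
show('bed',loc(W,B,.014,.026,-.13,.0))
show('bedz',loc(W,B,.014,.026,.01,.075))
show('back',loc(W,B,.0735,.08,.118,.16))
E
```

```text
railtop front 267 p2 [ 0.0011 -0.012   0.0988] p98 [0.0604 0.0185 0.1057] med [0.0329 0.0036 0.1023] rect 90.0
0.0 50 -0.012 0.019 0.1025
0.012 49 -0.0123 0.0185 0.1022
0.024 48 -0.0135 0.0182 0.1024
0.036 54 -0.0138 0.0187 0.1024
0.048 55 -0.0125 0.0187 0.1021
stop top 211 p2 [ 0.09   -0.0294  0.0657] p98 [0.1098 0.0376 0.0719] med [0.1003 0.0036 0.069 ] rect 89.8
stopface 9 p2 [0.0921 0.0372 0.0326] p98 [0.0988 0.0384 0.0601] med [0.0951 0.038  0.0475] rect 3.1
bed 526 p2 [-0.1099 -0.0439  0.0152] p98 [-0.0014  0.0537  0.0222] med [-0.0456  0.0335  0.0187] rect 89.9
bedz 533 p2 [ 0.0117 -0.0441  0.0152] p98 [0.0717 0.0526 0.0223] med [0.0414 0.0189 0.0187] rect 89.2
back 138 p2 [ 0.1305 -0.0444  0.0735] p98 [0.1478 0.0501 0.0774] med [0.1386 0.0029 0.0746] rect 89.3
```

In the same camera the rail centre is within 1 mm of the stop centre, yaw is aligned, and the gap to the stop is about 26 mm. Lower onto the bed.

```bash
python3 -m crank '[[0,0,-2,0,0,0,1],[0,0,-3,0,0,0,1],[0,0,-3.4,0,0,0,1],[0,0,-3.6,0,0,0,1],[0,0,-3.7,0,0,0,1],[0,0,-3.7,0,0,0,1]]'; python3 -m crank '[[0,0,-0.1,0,0,0,1],[0,0,-0.1,0,0,0,1]]'
```

```text
time_s: 11.48
position: [0.5696, -0.0117, 0.036]
ee_rot: [0.068, 0.998, 0.0, 0.0]
contact_force: [0.5, -0.7, -0.1]
gripper_width: 0.0306
time_s: 11.65
position: [0.5696, -0.0117, 0.035]
ee_rot: [0.068, 0.998, 0.0, 0.0]
contact_force: [0.0, 0.4, -1.7]
gripper_width: 0.0312
```

```bash
python3 -m crank '[[0,0,-0.1,0,0,0,1],[0,0,-0.1,0,0,0,1]]';  python3 -m crank '[[0,0,-0.05,0,0,0,1],[0,0,-0.05,0,0,0,1]]'
```

```text
time_s: 11.82
position: [0.5697, -0.0117, 0.0343]
ee_rot: [0.068, 0.998, 0.0, 0.0]
contact_force: [-2.3, 0.1, 4.5]
gripper_width: 0.0312
time_s: 11.98
position: [0.5696, -0.0117, 0.0343]
ee_rot: [0.068, 0.998, 0.0, 0.0]
contact_force: [-3.6, -0.1, 9.8]
gripper_width: 0.031
```

On the bed (contact at z 0.0343, as predicted). Ease slightly and advance 20 mm.

```bash
python3 -m crank '[[0,0,0.05,0,0,0,1],[0.7,-0.1,0.05,0,0,0,1],[1.4,-0.19,0.05,0,0,0,1],[2.0,-0.27,0.05,0,0,0,1],[2.0,-0.27,0.05,0,0,0,1],[2.0,-0.27,0.05,0,0,0,1]]';  python3 -m crank '[[0.2,-0.03,0,0,0,0,1],[0.4,-0.05,0,0,0,0,1],[0.4,-0.05,0,0,0,0,1]]';  python3 -m crank '[[0.2,-0.03,0,0,0,0,1],[0.4,-0.05,0,0,0,0,1],[0.4,-0.05,0,0,0,0,1]]'
```

```text
time_s: 12.48
position: [0.591, -0.0144, 0.0343]
ee_rot: [0.068, 0.998, 0.0, 0.002]
contact_force: [2.4, -0.0, 4.0]
gripper_width: 0.031
time_s: 12.73
position: [0.5923, -0.0146, 0.0343]
ee_rot: [0.068, 0.998, 0.0, -0.001]
contact_force: [-5.8, 0.6, 12.5]
gripper_width: 0.0313
time_s: 12.98
position: [0.5964, -0.0151, 0.0343]
ee_rot: [0.068, 0.998, 0.0, -0.001]
contact_force: [-5.4, 0.2, 11.6]
gripper_width: 0.0311
```

```bash
python3 -m crank '[[0,0,0.06,0,0,0,1],[0,0,0.06,0,0,0,1]]';  python3 -m crank '[[0.2,-0.03,0,0,0,0,1],[0.3,-0.04,0,0,0,0,1],[0.3,-0.04,0,0,0,0,1]]';python3 -m crank '[[0.2,-0.03,0,0,0,0,1],[0.3,-0.04,0,0,0,0,1],[0.3,-0.04,0,0,0,0,1]]'
```

```text
time_s: 13.15
position: [0.5966, -0.0152, 0.0343]
ee_rot: [0.068, 0.998, 0.0, -0.0]
contact_force: [-3.4, -0.1, 7.2]
gripper_width: 0.0313
time_s: 13.4
position: [0.5991, -0.0155, 0.0343]
ee_rot: [0.068, 0.998, 0.0, -0.001]
contact_force: [-5.0, 0.5, 8.7]
gripper_width: 0.0308
time_s: 13.65
position: [0.6011, -0.0158, 0.0343]
ee_rot: [0.068, 0.998, 0.0, -0.002]
contact_force: [-8.6, 1.7, 11.3]
gripper_width: 0.0311
```

```bash
cat > m.py <<'E'
from rig import *
from h import *
S=[];R=[];B=(240,220,350,340)
for i in range(4):
    g=grab_frame("scene");W=cloud(g)
    q=loc(W,B,.0655,.0725,.08,.13);q=q[abs(q[:,1]-.0036)>.019] if 0 else q
    S.append(q)
    R.append(loc(W,B,.058,.0725,0,.125))
q=np.vstack(S);show('stop',q[q[:,0]>.088])
r=np.vstack(R)
for a in np.arange(.03,.125,.004):
    k=r[(r[:,0]>a)&(r[:,0]<a+.004)]
    if len(k)>8: print(a.round(3),len(k),k[:,1].min().round(3),k[:,1].max().round(3),np.median(k[:,2]).round(4))
o=bot.get_obs();print(o["position"],o["contact_force"])
cv2.imwrite("pics/c6.png",cv2.resize(g["pixels"][230:330,240:350],None,fx=6,fy=6,interpolation=cv2.INTER_CUBIC))
E
python3 m.py
```

```text
stop 839 p2 [ 0.0925 -0.0301  0.066 ] p98 [0.1277 0.0372 0.0723] med [0.1037 0.0039 0.0691] rect 89.8
0.03 90 -0.019 0.024 0.0638
0.034 76 -0.013 0.018 0.0633
0.038 55 -0.013 0.017 0.0639
0.042 72 -0.011 0.019 0.0636
0.046 74 -0.013 0.019 0.0638
0.05 61 -0.013 0.019 0.0634
0.054 71 -0.013 0.019 0.0633
0.058 66 -0.013 0.019 0.0632
0.062 71 -0.012 0.019 0.0633
0.066 77 -0.013 0.018 0.0634
0.07 62 -0.013 0.019 0.0634
0.074 78 -0.012 0.018 0.0638
0.078 61 -0.012 0.019 0.0636
0.082 71 -0.013 0.019 0.0635
0.086 65 -0.027 0.018 0.0641
0.09 52 -0.029 0.036 0.0681
0.094 151 -0.031 0.037 0.0691
0.098 169 -0.031 0.038 0.0688
0.102 164 -0.031 0.038 0.069
0.106 149 -0.032 0.038 0.0692
0.11 347 -0.032 0.038 0.0652
[ 0.6010533  -0.01579837  0.03431445] [-8.67445761  0.7530668  12.18895586]
```

View pics/c6.png

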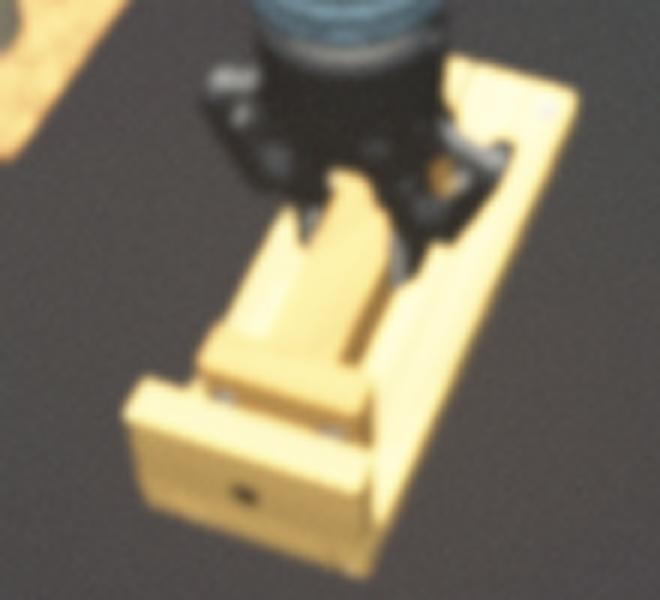

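The rail touches the stop (front edge at about (280,350)), and the gap is still mostly open. The stop's top has moved about 3 mm. Ease z a little, then advance in small steps.

```bash
python3 -m crank '[[0,0,0.07,0,0,0,1],[0.1,-0.01,0.07,0,0,0,1],[0.2,-0.03,0.07,0,0,0,1],[0.3,-0.04,0.07,0,0,0,1],[0.4,-0.05,0.07,0,0,0,1],[0.4,-0.05,0.07,0,0,0,1],[0.4,-0.05,0.07,0,0,0,1]]'
sed -i '/^r=np/,/print(a.round/d' m.py
sed -i "s/^q=np.vstack.*/q=np.vstack(S);q=q[(q[:,0]>.088)\&(q[:,0]<.122)\&(q[:,2]>.067)\&(abs(q[:,1]-.0036)>.018)];show('stop',q)/" m.py
python3 m.py
python3 - <<'E'
from h import *
q=loc(cloud(dict(np.load("pics/scene1.npz"))),(240,220,350,340),.067,.0725,.08,.122);show('base',q[abs(q[:,1]-.0036)>.018])
E
```

```text
time_s: 14.43
position: [0.604, -0.0162, 0.0344]
ee_rot: [0.068, 0.998, 0.0, -0.003]
contact_force: [-9.5, 2.1, 9.9]
gripper_width: 0.031
stop 345 p2 [ 0.096  -0.0309  0.0672] p98 [0.1156 0.0373 0.0718] med [0.1057 0.0221 0.0692] rect 89.5
[ 0.60395107 -0.01619233  0.03438579] [-9.95534679  0.27998136  9.88810035]
base 90 p2 [ 0.0902 -0.0313  0.0674] p98 [0.1098 0.0377 0.0719] med [0.1004 0.0217 0.0694] rect 89.4
```

The stop is in about 5.5 mm now. Another 4 mm or so.

```bash
python3 -m crank '[[0.1,-0.01,0.03,0,0,0,1],[0.2,-0.03,0.03,0,0,0,1],[0.3,-0.04,0.03,0,0,0,1],[0.4,-0.05,0.03,0,0,0,1],[0.5,-0.07,0.03,0,0,0,1],[0.5,-0.07,0.03,0,0,0,1],[0.5,-0.07,0.03,0,0,0,1],[0.5,-0.07,0.03,0,0,0,1]]'
python3 m.py
```

```text
time_s: 15.3
position: [0.6074, -0.0167, 0.0344]
ee_rot: [0.068, 0.998, 0.0, -0.005]
contact_force: [-14.6, 1.7, 13.3]
gripper_width: 0.0312
stop 357 p2 [ 0.0992 -0.0304  0.0671] p98 [0.1193 0.0375 0.0719] med [ 0.1099 -0.0147  0.069 ] rect 0.0
[ 0.60741848 -0.01666498  0.03444934] [-14.39068847   1.67503646  12.25314836]
```

The stop is at about 9.3 mm. Force is 14.5 N, less about 5 N of bed friction, so roughly 9.5 N. Settle and make one last check.

```bash
python3 -m crank '[[0,0,0,0,0,0,1],[0,0,0,0,0,0,1],[0,0,0,0,0,0,1],[0,0,0,0,0,0,1],[0,0,0,0,0,0,1],[0,0,0,0,0,0,1]]'
python3 m.py; python3 - <<'E'
from rig import *
from h import *
g=grab_frame("scene");W=cloud(g)
r=loc(W,(240,220,350,340),.058,.067,.03,.09)
for a in np.arange(.03,.09,.015):
    k=r[(r[:,0]>a)&(r[:,0]<a+.015)];print(a,np.percentile(k[:,1],[2,98]).round(4),np.median(k[:,2]).round(4))
print('cand',rect(W,(180,180,270,270),.066,.085))
cv2.imwrite("pics/c7.png",g["pixels"][150:350,130:530])
E
```

```text
time_s: 16.0
position: [0.6074, -0.0167, 0.0345]
ee_rot: [0.068, 0.998, 0.0, -0.005]
contact_force: [-13.6, 2.7, 12.5]
gripper_width: 0.0308
stop 354 p2 [ 0.0998 -0.0307  0.0671] p98 [0.1191 0.0376 0.0718] med [0.1101 0.0217 0.0693] rect 89.8
[ 0.6074238  -0.01667995  0.03443499] [-13.72185491   2.23073173  12.36366406]
0.03 [-0.0178  0.0295] 0.0634
0.045 [-0.0119  0.018 ] 0.0636
0.06 [-0.0123  0.0179] 0.0635
0.075 [-0.012   0.0182] 0.0635
cand (264, array([ 569.6, -252.8]), array([ 54.1, 219.8]), 82.9, 'medz', np.float64(0.0723), 'mean', array([ 0.5052, -0.2438,  0.0719]))
```

View pics/c7.png

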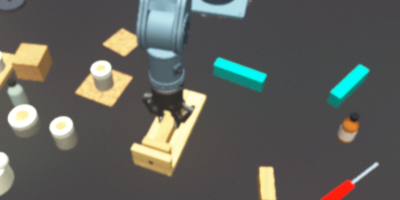

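The picture shows the candle upright on the large mat at (101,75), the rail pressed against the stop at (160,145), and the bystanders where they were. Stable and straight, so I'm handing in.

```bash
python3 -c "
from rig import workorder,bot
print(workorder.sign_off()); print(bot.get_obs()['contact_force'])"
```

```text
the job is handed in; nothing more can be done
None
the job is handed in; nothing more can be done
```

I moved the jar candle to the cork mat and pressed the rail against the stop. I handed the job in at about 16 s with the rail still held.

- **Candle:** it stands upright and let go at (0.485, -0.244), within 1 mm of the measured mat centre.
- **Rail:** it lies flat on the bed with its height even along its length. It is within about 1 mm of the centre line, measured against the stop in the same camera, and square to the stop.
- **Stop:** it was pushed back about 9.3 mm, steady over the last 0.7 s. Wrist force along the jig was about 14 N. Taking off roughly 5 N of estimated bed friction leaves about 9 N on the stop, close to the 10 N wanted.

**Checks that disagreed:**
- The scene camera reads about 4 mm off from the top camera, so I compared positions within one camera only.
- The last automatic candle reading mixed in another candle, so I discarded it. The last picture shows the candle still upright on the mat.
- I checked the bystanders by eye only, and the ones in view were unmoved.
- The hand-in reported no verdict.

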